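# Touch off a heater block and register it

## Robot

A 7-joint arm with a two-finger parallel gripper is mounted at the origin on a cart in front of the work surface, level with it; the furniture and walls round the work are solid. World frame = base frame: x ahead of the robot, y to its left, z up, the work surface at z = 0. Lengths are in mm, angles in rad, forces in N, time in s.
With the tool pointing down it reaches from about 400 to 875 mm from the base axis. Payload 4.4 kg.
Tool frame: the origin (TCP) lies midway between the tips of the shut fingers; the grasp point (between the pads) lies behind it (ctrl.grip_point_offset is the x of the grasp point in the tool frame, in mm); x points along the fingers, z is the direction in which the jaws open and shut, and the axes are right-handed (so a half turn about x gives the same grasp; the last joint's range is limited). The gripper opens to 85 mm and grips with 20 to 120 N. Pads are 22 mm wide; open, the fingers measure 114 mm over their backs; the gripper's body (76 mm by 85 mm) begins 54 mm behind the grasp point. The pads swing forward as they close: fully open they stand 13 mm farther back than shut.
Start: joints at [1.095, 0.628, 0.038, 1.517, -0.027, 0.996, -0.02], TCP at [259.006, -596.183, 200.413] pointing down, gripper open.
Joint ranges: [-3.06, 3.06], [-0.37, 2.12], [-1.25, 1.32], [0.18, 2.47], [-1.1, 4.24], [0.23, 1.98], [-2.94, 2.94]. Speed limits (rad/s): [2.57, 2.57, 3.14, 3.14, 3.14, 3.14, 3.14].

## Interface

Orientations are given as [roll, pitch, yaw] about the fixed x, y, z axes, in that order (R = Rz(yaw) Ry(pitch) Rx(roll)).
In Python, from cell import status, eyes, ctrl gives the robot as it stands. The module is installed in compiled form; this text tells all that it offers.
- The arm moves only by the tool apply_moves, never from a script. Its argument "targets" is a list of rows, each a list of 3 entries, a list of its own where there are three numbers: the shift along the tool's x, y, z in mm, then the turn about the tool's x in degrees, then the finger opening in mm, from 0 to 85.4. In form: [[[dx, dy, dz], roll, claw], ...]. A call has 1 to 10 rows; each row shifts and turns the pose as measured when the row begins, along the tool's axes as they then stand; what a row does not reach is not made up. A row lasts 1/8 s, in which the tool goes at most 62.5 mm and 10.7 degrees, less where a joint would pass 70% of its speed; a pose out of reach is approached as far as the arm can. A call is refused whole if a number of a shift passes 62.5 or a number of a turn 10.7, either way. A call with a gripper value outside its range is refused whole. The fingers move at their own pace and stop on an object; the grip force is fixed at half the most. Time passes only in rows, so rows that do not move let the fingers close. It gives the time, the measured TCP pose, the force and the opening at its end, in the units of the state.
- status.read_state(): the state, without advancing time (a new reading comes with each control period).
- eyes.get_image(name): name is "scene" or "side" or "wrist"; returns (picture, depth): 480x640x3 uint8, blue, green, red; 480x640 float32, mm along the optical axis (not along the pixel's ray), 0 where there is no reading.
- eyes.camera_params(name): a dict with "fx", "fy", "cx", "cy" (pixels), "R" (3x3) and "t" (3): a world point X has camera coordinates R X + t. Camera axes: x right, y down, z forward; pixel columns grow to the right and rows downward; lengths in mm; the calibration is good to about 2 mm. The wrist camera is an equidistant fisheye: a pixel r from the principal point sees the ray r / f radians off the axis. A picture is of the moment at which its call begins: read the wrist's pose just before it. camera_params takes no time and is no camera call; for the wrist camera it gives the pose at the moment of the call.
- ctrl.finish_job(): hands the job in, once; it reports no verdict.
The state is a dict: "clock": time; "qpos": joint angles; "qd": joint speeds; "tau": joint torques, N m; "eef_pos": TCP position; "tool_rot": TCP orientation; "force": force on the tool from outside, world axes, zero at the start; "torque": the same for the moment, N m; "width": finger opening in mm.
Only numpy, scipy, OpenCV 4.12 (cv2) and the standard library are available. Lean on these libraries where they do the work, as an engineer would, in place of code of your own. Each camera call takes 0.05 s, during which the arm holds its last target.

## Task

The metal block stands askew on its heater base: take the touch probe from its stand and, without pushing the block about, touch the block gently with the stylus on its front long face near the right end, then on the same face near the left end, then in the middle of its left-hand end face, resting briefly against each. With the block located that way, push the brass plunger sunk in its rear left well fully down with the stylus, let it spring back, and put the probe back upright in its stand; leave the beaker and the yellow-capped bottle alone.

Things in the scene. Friction and masses are not known exactly. Their poses are not given: they have to be found in the camera images.
- heater: Dry-block heater base, fixed: a grey plate 140 x 170 mm (x, y), 14 mm high, its black rim 17 mm. Origin: centre of its underside, on the worktop; x points to its rear, y to its left, z up. The steel block on it is not reported: see the three block_ points, which belong to the base.
- block_middle (a point): Point of the BASE, over its centre at the height of the block's top (64.5 mm). The bare metal block is 70 x 110 x 50 mm (its x, y, z), underside at 14.5 mm. Its real centre lies up to 12 mm off this point in x and in y and it is turned up to 0.12 rad either way against the base; touching finds it. It sits stiffly, shifting only under more than about 50 N.
- block_front (a point): Point of the BASE, 35 mm in front (-x) of its centre and 45 mm above the worktop: nominally the middle of the block's front long face, really up to about 16 mm off. Touch with the stylus end 5 mm or more below the block's top; make the two front touches 25 to 45 mm to the right (-y) and to the left (+y) of this point in the base's axes.
- block_left (a point): Point of the BASE, 55 mm to the left (+y) of its centre and 45 mm above the worktop: nominally the middle of the block's left end face, really up to about 18 mm off. The block's top has 8 wells of 14 mm diameter, 30 mm deep: in the block's own axes at x = -17 and +17 mm, y = -39, -13, +13 and +39 mm from the block's centre.
- plunger (a joint): Brass plunger, 11.6 mm diameter, in the block's rear left well (x = +17, y = +39 mm from the block's centre in the block's own axes). Its flat top is 8 mm below the block's top when out (0). Slides down, value in m, full travel 0.007; the spring gives about 1 N at the start, 5 N at full travel. Beyond 0.005 counts as pushed down.
- probe_grip (a point): Touch probe, centre of its orange square handle (22 x 22 mm across, 56 mm high, grasp any opposite flats, parallel to the x or y axis of this point). Loose, about 90 g, starts upright in its stand. Below are a dark collar of 28 mm diameter, 4 mm thick, and a steel stylus of 8 mm diameter with a ball end. The end of the stylus is 84 mm below this point.
- probe_tip (a point): Touch probe, the very end of the stylus (lowest point of the ball end, on the axis; radius of stylus and ball 4 mm). The stylus is free for 52 mm up to the collar; z points up along the probe.
- stand_mouth (a point): Probe stand, fixed: a black foot 80 x 80 mm, 6 mm thick, with a white block 46 x 46 mm rising to 60 mm above the worktop. This point is the centre of the mouth of its upright bore (14 mm diameter, chamfered) on its top. The probe hangs in it with the collar resting on that top, so the end of the stylus is then 52 mm below this point.
- beaker_mid (a point): Small loose plastic beaker, 58 mm across, 62 mm high; its centre. Leave alone.
- bottle_mid (a point): Small loose white bottle with a yellow cap, 37 mm across, 68 mm high; its centre. Leave alone.
Mind the look-alikes: they are no part of the job. What is shaped like the part that bears stand_mouth but purple is not meant.

How it is judged:
By the outcome, as a careful person would: the job done as asked, in the order asked, and still so for the second after the job is handed in, with the robot touching nothing.
It also fails if it takes over 72 s, if anything falls off the work surface, if the arm or the gripper's body presses on something with over 40 N, if the wrist force passes 120 N, or if a joint passes its speed limit or range.

## Working session

There is one attempt and no reset: what is moved stays moved. The work goes in short steps, Python scripts to look and compute and a tool call to move; the robot and the scene stay as the last step left them, time stands still between calls to the robot, and variables do not carry over. Pictures are saved under pics/ and viewed, and the job is handed in when it is done.

Besides the shell and the picture viewer there is one more tool, called as name(argument=value, ...), one argument or row to a line, values as JSON. apply_moves: Moves the arm, as the interface text tells. Its arguments: {"type":"object","properties":{"targets":{"type":"array"}},"required":["targets"]}

```bash
ls; mkdir -p pics; python3 - <<'E'
from cell import status,eyes,ctrl
import cv2,numpy as np
print(status.read_state()); print(ctrl.grip_point_offset)
for n in ["scene","side","wrist"]:
    p,d=eyes.get_image(n); cv2.imwrite(f"pics/{n}0.png",p); np.save(f"pics/{n}0.npy",d)
    c=eyes.camera_params(n); print(n,c)
    np.savez(f"pics/{n}0cam.npz",**c)
E
```

```text
pics
{'clock': 0.0, 'qpos': array([ 1.09519981,  0.62935061,  0.03842065,  1.51837141, -0.02698575,
        0.99631959, -0.01998777]), 'qd': array([-0.00036873, -0.00080559, -0.00085723,  0.00125215, -0.0006128 ,
        0.00032472,  0.00016282]), 'tau': array([-3.37843985e-04, -5.63405442e+01,  1.22632205e+00, -1.93444473e+01,
        1.09967461e-02,  1.05367927e-02, -1.54684500e-05]), 'eef_pos': array([ 258.73099547, -595.52931817,  199.48478078]), 'tool_rot': array([-3.12844044,  1.5688648 ,  1.9937822 ]), 'force': array([ 0.19293554, -0.1042682 , -0.37624602]), 'torque': array([ 0.0276073, -0.0237824, -0.0644366]), 'width': 85.18024064078435}
-18.700000000000003
scene {'fx': 577.9234832603478, 'fy': 577.9234832603478, 'cx': 318.83318231056825, 'cy': 245.36190244877844, 'R': array([[-8.78792422e-01, -4.77203882e-01, -5.77857000e-04],
       [-2.10194742e-01,  3.88169633e-01, -8.97297334e-01],
       [ 4.28418078e-01, -7.88416635e-01, -4.41426279e-01]]), 't': array([ 384.48457183,  204.63516296, 1013.25763508])}
side {'fx': 461.46270056137865, 'fy': 461.46270056137865, 'cx': 324.41762937245034, 'cy': 239.89878726300708, 'R': array([[ 0.97620853,  0.21570064, -0.02213906],
       [ 0.11452122, -0.59959152, -0.79207001],
       [-0.18412441,  0.77069011, -0.61002866]]), 't': array([-452.70098021,  -32.36230427, 1250.77855536])}
wrist {'fx': 371.64829954431775, 'fy': 371.64829954431775, 'cx': 314.2345930779964, 'cy': 236.61768797379105, 'R': array([[ 0.39830112, -0.91725176, -0.00232711],
       [-0.88168885, -0.38355568,  0.27479047],
       [-0.25294463, -0.10739756, -0.96150132]]), 't': array([-648.73326957,  -36.29052511,  378.5126912 ])}
```

View pics/scene0.png

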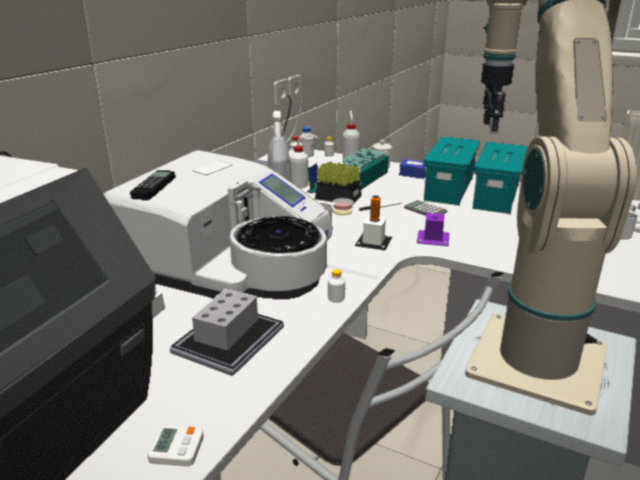

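View pics/side0.png

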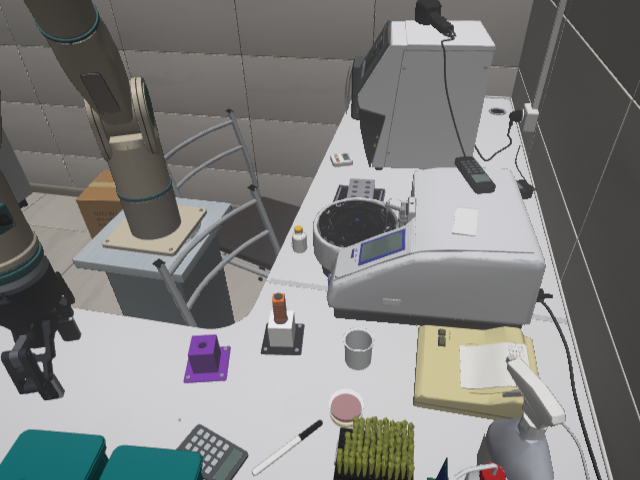

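View pics/wrist0.png

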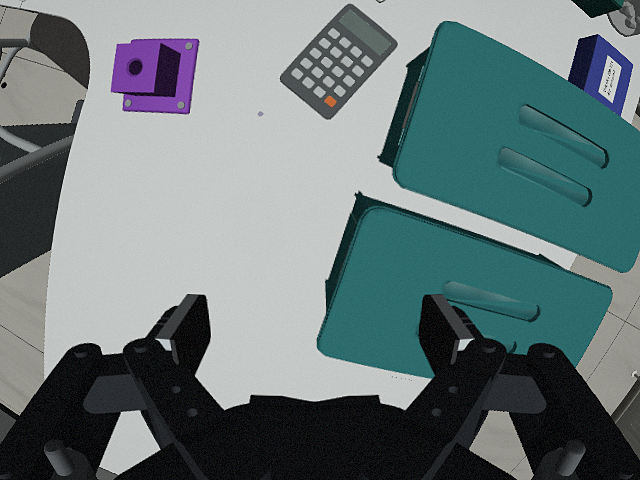

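Candidates. The probe is the orange handle in a white stand: scene (375,208), side (280,308). The look-alike is the purple stand: scene (434,230), side (207,357). The heater base is at scene (228,338), the beaker at side (358,348) and the bottle at scene (336,287). I'll choose the orange and white one and measure it now.

```bash
cat > h.py <<'E'
import numpy as np,cv2
def load(n,i=0):
    return cv2.imread(f"pics/{n}{i}.png"),np.load(f"pics/{n}{i}.npy"),dict(np.load(f"pics/{n}{i}cam.npz"))
def cloud(d,c):
    v,u=np.mgrid[0:480,0:640]
    X=np.stack([(u-c['cx'])/c['fx']*d,(v-c['cy'])/c['fy']*d,d],-1)
    return (X-c['t'])@c['R']
def proj(P,c):
    q=np.atleast_2d(P)@c['R'].T+c['t']
    return np.c_[c['fx']*q[:,0]/q[:,2]+c['cx'],c['fy']*q[:,1]/q[:,2]+c['cy']]
def onplane(u,v,z,c):
    r=c['R'].T@np.array([(u-c['cx'])/c['fx'],(v-c['cy'])/c['fy'],1]); o=-c['R'].T@c['t']
    return o+r*(z-o[2])/r[2]
E
python3 - <<'E'
from h import *
for n,boxes in [("scene",dict(probe=(355,190,395,252),heater=(165,280,290,375))),("side",dict(probe=(255,285,310,360),block=(330,170,390,210)))]:
    p,d,c=load(n); W=cloud(d,c)
    for k,(a,b,e,f) in boxes.items():
        cr=p[b:f,a:e]; s=min(800/cr.shape[1],600/cr.shape[0]); 
        cv2.imwrite(f"pics/crop_{n}_{k}.png",cv2.resize(cr,None,fx=s,fy=s,interpolation=cv2.INTER_CUBIC)); print(n,k,s)
    np.set_printoptions(suppress=True,precision=1)
    if n=="scene":
        for uv in [(375,203),(374,222),(374,240),(360,243),(228,300),(220,325),(200,350),(336,290)]: print(uv,W[uv[1],uv[0]])
    else:
        for uv in [(280,300),(280,310),(272,330),(283,350),(360,182),(358,190),(358,350)]: print(uv,W[uv[1],uv[0]])
    hsv=cv2.cvtColor(p,cv2.COLOR_BGR2HSV)
    m=(hsv[...,0]<12)&(hsv[...,1]>150)&(hsv[...,2]>60)&(d>0)
    m[:185]=0; a,b,e,f=boxes['probe']; mm=np.zeros_like(m); mm[b:f,a:e]=m[b:f,a:e]
    q=W[mm]; print("orange",len(q),np.percentile(q,[2,50,98],axis=0))
E
```

```text
scene probe 9.67741935483871
scene heater 6.315789473684211
(375, 203) [ 441.8 -289.3  112.2]
(374, 222) [ 443.2 -291.9   61.3]
(374, 240) [ 436.1 -279.9   19.4]
(360, 243) [ 469.1 -270.8    7.5]
(228, 300) [535.3 174.5  64.7]
(220, 325) [498.3 247.5  64.3]
(200, 350) [528.9 270.9  15.6]
(336, 290) [397.5   1.   34.9]
orange 24 [[ 434.9 -304.8   66.8]
 [ 448.4 -293.2   84. ]
 [ 455.4 -289.2  123. ]]
side probe 8.0
side block 13.333333333333334
(280, 300) [ 450.8 -311.1  119.2]
(280, 310) [ 450.1 -315.    96.6]
(272, 330) [ 434.7 -329.    52.9]
(283, 350) [ 455.2 -336.4    7.5]
(360, 182) [516.8 228.1  65.8]
(358, 190) [517.7 188.2  63.8]
(358, 350) [ 604.6 -350.3   61. ]
orange 46 [[ 434.6 -316.1  116.6]
 [ 447.4 -311.1  119. ]
 [ 456.1 -297.1  121.9]]
```

View pics/crop_side_probe.png

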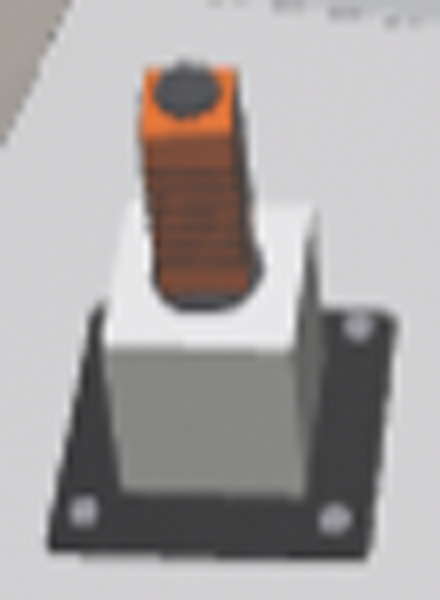

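View pics/crop_scene_heater.png

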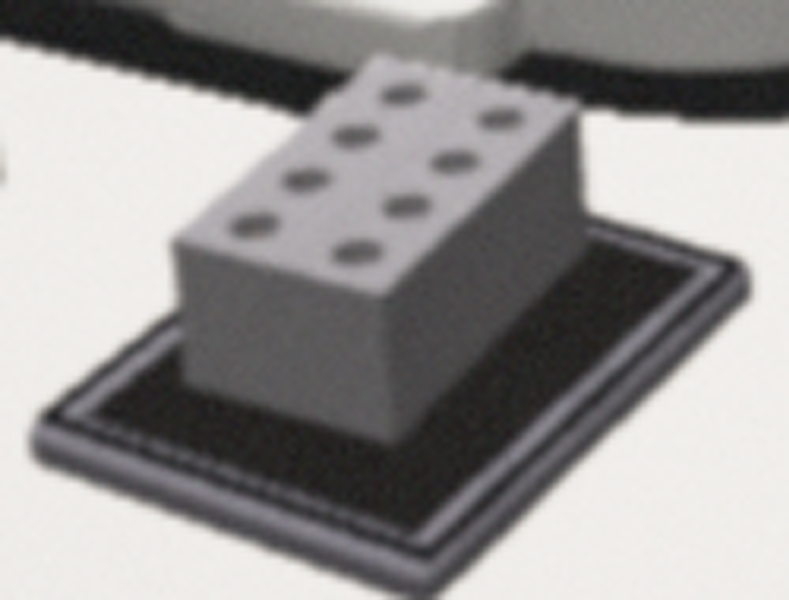

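View pics/crop_side_block.png

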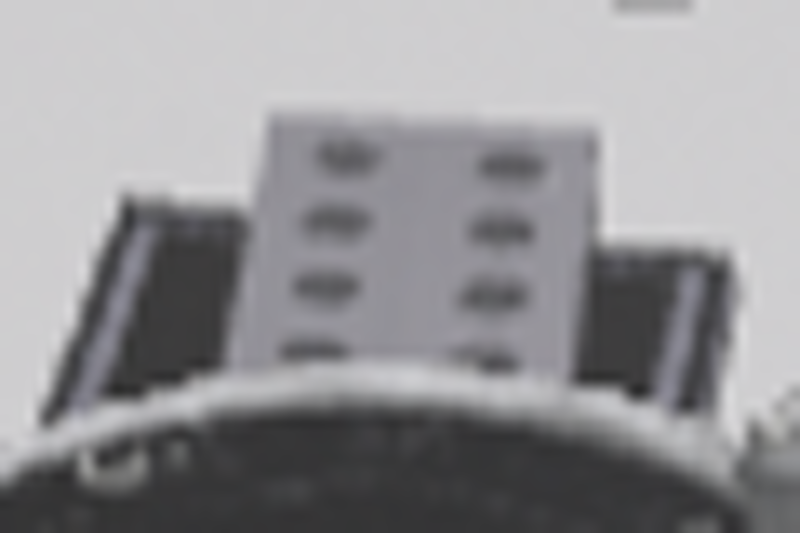

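```bash
python3 - <<'E'
from h import *
np.set_printoptions(suppress=True,precision=1)
_,dS,cS=load("scene"); _,dD,cD=load("side")
def pts(L,s,o,z,c): return np.array([onplane((x+.5)/s-.5+o[0],(y+.5)/s-.5+o[1],z,c) for x,y in L])
a=pts([(105,345),(295,350),(318,205),(135,200)],8,(255,285),60,cD); print("stand side",a,a.mean(0))
h=pts([(147,67),(238,67),(238,138),(143,138),(190,90)],8,(255,285),122,cD); print("handle top side",h,h[:4].mean(0))
b=pts([(172,243),(375,55),(580,100),(388,295)],6.3158,(165,280),64.5,cS); print("block scene",b,b.mean(0))
r=pts([(40,425),(425,560),(745,262)],6.3158,(165,280),17,cS); print("rim scene L,F,R",r,(r[0]+r[2])/2)
b2=pts([(255,225),(358,252)],6.3158,(165,280),64.5,cS); print("wells",b2)
b3=pts([(272,115),(598,130)],13.333,(330,170),64.5,cD); print("block side left corners",b3)
b3=pts([(125,195),(732,250)],13.333,(330,170),17,cD); print("rim side left corners",b3)
print("cams",-cS['R'].T@cS['t'],-cD['R'].T@cD['t'])
W=cloud(dS,cS); print("bowl", W[250,255],W[250,322],W[238,280],W[222,245],W[258,325], W[262,240])
W=cloud(dD,cD); print("bowl side", W[208,316],W[270,350],W[200,350],W[208,400],W[245,399],W[175,480],W[200,400])
print("beaker",W[335:375:8,358], "bottle",W[240,299])
E
```

```text
stand side [[ 427.3 -331.    60. ]
 [ 472.3 -323.5   60. ]
 [ 465.1 -276.9   60. ]
 [ 419.9 -284.1   60. ]] [ 446.2 -303.9   60. ]
handle top side [[ 433.4 -298.5  122. ]
 [ 454.4 -294.3  122. ]
 [ 461.  -316.7  122. ]
 [ 439.6 -321.   122. ]
 [ 445.6 -303.8  122. ]] [ 447.1 -307.6  122. ]
block scene [[555.3 253.9  64.5]
 [568.2 143.   64.5]
 [498.2 135.2  64.5]
 [486.6 245.9  64.5]] [527.1 194.5  64.5]
rim scene L,F,R [[578.9 289.6  17. ]
 [448.1 286.9  17. ]
 [447.9 125.4  17. ]] [513.4 207.5  17. ]
wells [[540.7 235.6  64.5]
 [506.7 232.8  64.5]]
block side left corners [[485.1 246.2  64.5]
 [554.1 252.3  64.5]]
rim side left corners [[445.2 286.4  17. ]
 [581.2 287.3  17. ]]
cams [-53.2 902.9 631.1] [ 675.9 -885.7  727.4]
bowl [548.6  61.3 115.8] [450.3 -37.4  95.7] [537.9 -15.2 112.6] [644.6 -41.3 116.4] [452.8 -55.5  68.2] [580.7  70.4  85. ]
bowl side [401.4 171.6   1.5] [ 564.  -206.6  121.8] [519.2  49.2 119.2] [645.2 -76.6 193.8] [ 653.7 -178.3  176.3] [804.7  41.2 221.7] [643.6 -72.5 210.6]
beaker [[ 596.9 -300.4   43. ]
 [ 597.6 -301.4   21.1]
 [ 604.4 -348.3   55.8]
 [ 604.8 -347.6   32.1]
 [ 605.3 -347.6    8.6]] bottle [408.5 -32.6  42.6]
```

```bash
cat >> h.py <<'E'
from scipy.spatial.transform import Rotation as Ro
def tool():
    from cell import status
    s=status.read_state(); return s,Ro.from_euler('xyz',s['tool_rot']).as_matrix(),np.array(s['eef_pos'])
def plan(target,jaw=None):
    s,R,p=tool(); d=R.T@(np.array(target)-p)
    zj=R[:,2]; yj=np.arctan2(zj[1],zj[0])
    print("t %.2f pos %s tilt %s jawyaw %.1f w %.1f F %s"%(s['clock'],p.round(1),R[:,0].round(4),np.degrees(yj),s['width'],s['force'].round(1)))
    t=None
    if jaw is not None:
        e=(jaw-np.degrees(yj)+90)%180-90; t=-e  # +turn about tool x(down) = -yaw
    print("tool axes y",R[:,1].round(3),"z",R[:,2].round(3)); print("shift tool",d.round(1),"turn",t)
E
python3 -c "
from h import *
plan([446,-304,250])"
```

```text
t 0.15 pos [ 258.8 -595.7  199.7] tilt [-6.0e-04  1.3e-03 -1.0e+00] jawyaw -66.5 w 85.3 F [ 0.6 -0.5 -0.3]
tool axes y [0.917 0.398 0.   ] z [ 0.398 -0.917 -0.001]
shift tool [ -50.   287.9 -193. ] turn None
```

apply_moves(
  targets=[
    [[-10,46,-32],0,85],
    [[-10,48,-32],0,85],
    [[-10,48,-32],0,85],
    [[-10,48,-32],0,85],
    [[-10,48,-32],0,85],
    [[0,48,-32],0,85],
    [[0,0,0],0,85],
  ],
)

```text
clock: 1.02
eef_pos: [450.0, -296.7, 248.6]
tool_rot: [3.128, 1.567, 1.965]
force: [-0.8, -0.5, -0.4]
width: 84.7
```

```bash
python3 - <<'E'
from h import *
from cell import eyes
plan([446,-304,250],-80)
c=eyes.camera_params("wrist"); p,d=eyes.get_image("wrist")
cv2.imwrite("pics/wrist1.png",p); np.save("pics/wrist1.npy",d); np.savez("pics/wrist1cam.npz",**c)
E
```

```text
t 1.02 pos [ 450.  -296.7  248.6] tilt [-0.0016  0.0038 -1.    ] jawyaw -66.6 w 84.7 F [-0.8 -0.5 -0.4]
tool axes y [0.918 0.397 0.   ] z [ 0.397 -0.918 -0.004]
shift tool [-1.4 -6.6  5.1] turn 13.403706889389696
```

View pics/wrist1.png

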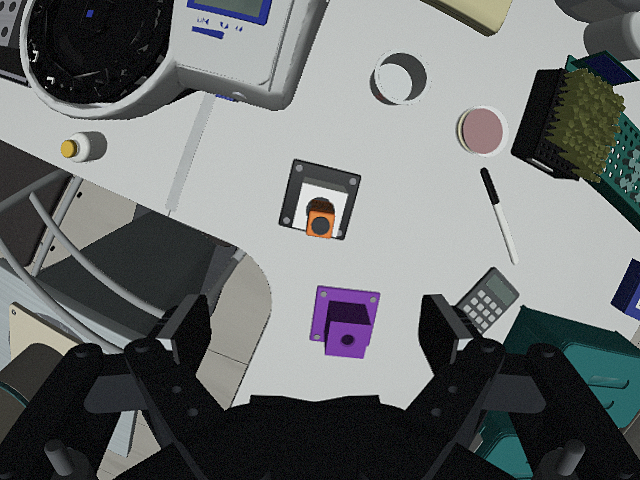

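```bash
cat >> h.py <<'E'
def fproj(P,c):
    q=np.atleast_2d(P)@c['R'].T+c['t']; rho=np.hypot(q[:,0],q[:,1]); th=np.arctan2(rho,q[:,2])
    return np.c_[c['fx']*th*q[:,0]/rho+c['cx'],c['fy']*th*q[:,1]/rho+c['cy']]
def fplane(u,v,z,c):
    x=(u-c['cx'])/c['fx'];y=(v-c['cy'])/c['fy'];th=np.hypot(x,y)
    r=np.array([np.sin(th)*x/th,np.sin(th)*y/th,np.cos(th)]); r=c['R'].T@r; o=-c['R'].T@c['t']
    return o+r*(z-o[2])/r[2]
def crop(p,a,b,e,f,name):
    cr=p[b:f,a:e]; s=min(800/cr.shape[1],600/cr.shape[0]); cv2.imwrite(name,cv2.resize(cr,None,fx=s,fy=s,interpolation=cv2.INTER_CUBIC)); print("scale",s)
def un(L,s,o): return [((x+.5)/s-.5+o[0],(y+.5)/s-.5+o[1]) for x,y in L]
E
python3 - <<'E'
from h import *
p,d,c=load("wrist",1)
print(-c['R'].T@c['t'])
print(fproj([[446,-304,60],[446,-304,122],[450,-297,230]],c))
crop(p,270,150,370,250,"pics/w1c.png")
E
```

```text
[ 513.5432005  -269.78882911  421.30656924]
[[320.68547834 209.82895632]
 [321.5661     225.11655837]
 [315.52943599 262.04935338]]
scale 6.0
```

View pics/w1c.png

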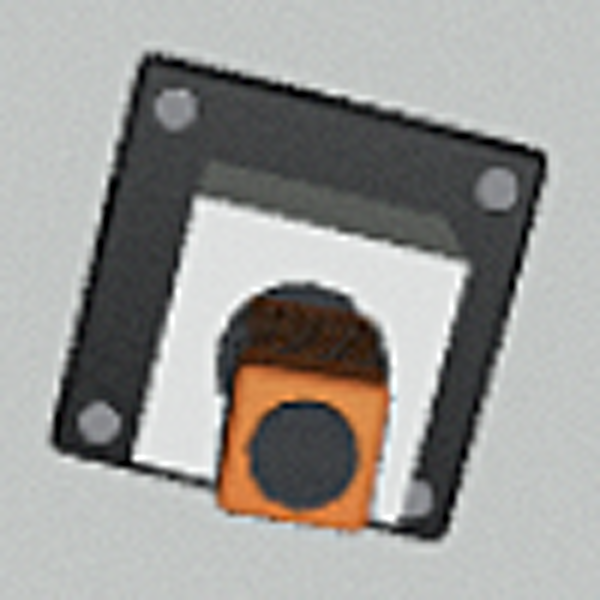

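```bash
python3 - <<'E'
from h import *
np.set_printoptions(suppress=True,precision=1)
p,d,c=load("wrist",1)
q=np.array([fplane(u,v,120,c) for u,v in un([(242,365),(388,385),(365,530),(218,512),(303,453)],6,(270,150))]);print(q,q[:4].mean(0))
e=q[1]-q[0];print(np.degrees(np.arctan2(e[1],e[0])),np.linalg.norm(e)); e=q[3]-q[0];print(np.degrees(np.arctan2(e[1],e[0])),np.linalg.norm(e))
q=np.array([fplane(u,v,60,c) for u,v in un([(192,195),(468,262)],6,(270,150))]);print(q); e=q[1]-q[0]; print(np.degrees(np.arctan2(e[1],e[0])))
q=np.array([fplane(u,v,6,c) for u,v in un([(140,55),(548,152),(440,540),(55,450)],6,(270,150))]);print(q,q.mean(0))
E
```

```text
[[ 453.2 -290.3  120. ]
 [ 458.7 -310.   120. ]
 [ 438.3 -315.6  120. ]
 [ 432.5 -295.6  120. ]
 [ 445.1 -303.1  120. ]] [ 445.7 -302.9  120. ]
-74.46633679522057 20.383800597521827
-165.85207314796432 21.35392456528874
[[ 464.  -275.7   60. ]
 [ 471.9 -321.6   60. ]]
-80.23418739421176
[[ 477.1 -257.4    6. ]
 [ 490.9 -334.5    6. ]
 [ 413.8 -347.1    6. ]
 [ 400.7 -271.6    6. ]] [ 445.7 -302.7    6. ]
```

```bash
python3 -c "
from h import *
plan([446,-303,150],-75)"
```

```text
t 1.07 pos [ 448.1 -299.7  248.6] tilt [-0.0027  0.0017 -1.    ] jawyaw -66.8 w 85.0 F [-0.5  0.3 -0.1]
tool axes y [ 0.919  0.393 -0.002] z [ 0.393 -0.919 -0.003]
shift tool [98.6 -3.   2.4] turn 8.157307752450976
```

apply_moves(
  targets=[
    [[0,-6,4],0,85],
    [[25,0,0],8.4,85],
    [[30,0,0],0,85],
    [[30,0,0],0,85],
    [[0,0,0],0,85],
  ],
)

```text
clock: 1.7
eef_pos: [436.8, -316.8, 161.6]
tool_rot: [-1.258, 1.564, -2.592]
force: [0.1, 0.7, 0.3]
width: 85.0
```

```bash
python3 - <<'E'
from h import *
from cell import eyes
plan([446,-303,75],-75)
c=eyes.camera_params("wrist"); p,d=eyes.get_image("wrist")
cv2.imwrite("pics/wrist2.png",p); np.save("pics/wrist2.npy",d); np.savez("pics/wrist2cam.npz",**c)
E
```

```text
t 1.70 pos [ 436.8 -316.8  161.6] tilt [-0.0054 -0.0033 -1.    ] jawyaw -76.4 w 85.0 F [0.1 0.7 0.3]
tool axes y [ 0.972  0.234 -0.006] z [ 0.234 -0.972  0.002]
shift tool [ 86.5  12.7 -11.5] turn -1.4407575216619932
```

View pics/wrist2.png

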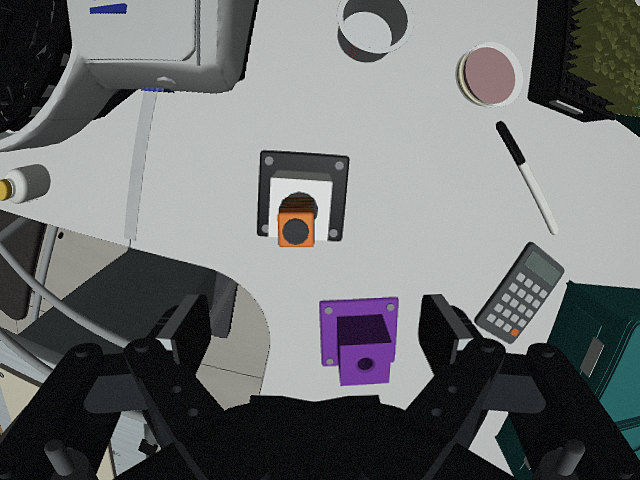

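apply_moves(
  targets=[
    [[0,12,-11],0,85],
    [[0,0,0],0,85],
    [[0,0,0],0,85],
  ],
)

```text
clock: 2.12
eef_pos: [449.1, -305.3, 166.0]
tool_rot: [-0.006, 1.562, -1.342]
force: [-0.4, 0.1, -0.4]
width: 85.3
```

```bash
python3 - <<'E'
from h import *
from cell import eyes
plan([446,-303,75],-75)
c=eyes.camera_params("wrist"); p,d=eyes.get_image("wrist")
crop(p,230,150,370,255,"pics/w3c.png")
np.savez("pics/wrist3cam.npz",**c)
E
```

```text
t 2.12 pos [ 449.1 -305.3  166. ] tilt [ 0.0019 -0.0081 -1.    ] jawyaw -76.5 w 85.3 F [-0.4  0.1 -0.4]
tool axes y [ 0.972  0.233 -0.   ] z [ 0.233 -0.972  0.008]
shift tool [90.9 -2.5 -3.7] turn -1.5305912620678725
scale 5.714285714285714
```

View pics/w3c.png

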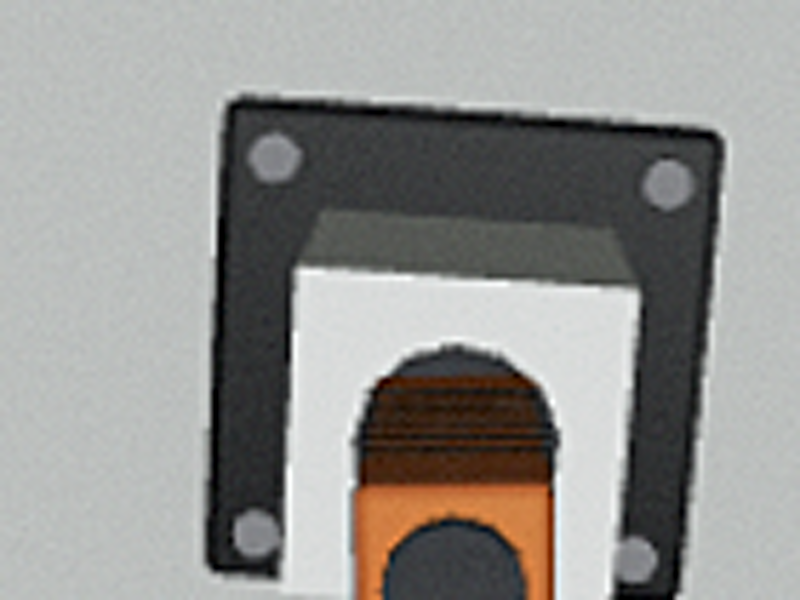

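apply_moves(
  targets=[
    [[20,-2,-3],0,85],
    [[20,0,0],0,85],
    [[20,0,0],0,85],
    [[0,0,0],0,85],
    [[0,0,0],0,85],
  ],
)

```text
clock: 2.8
eef_pos: [448.6, -304.4, 107.2]
tool_rot: [0.303, 1.558, -1.032]
force: [-0.1, 0.6, -0.7]
width: 85.2
```

```bash
python3 - <<'E'
from h import *
from cell import eyes
plan([446,-303,75],-76.5)
c=eyes.camera_params("wrist"); p,d=eyes.get_image("wrist")
cv2.imwrite("pics/w4.png",p)
plan([446,-303,75],-76.5)
print(fproj([[446,-303,120]],c))
E
```

```text
t 2.80 pos [ 448.6 -304.4  107.2] tilt [ 0.0067 -0.0112 -0.9999] jawyaw -76.5 w 85.2 F [-0.1  0.6 -0.7]
tool axes y [0.972 0.234 0.004] z [ 0.234 -0.972  0.012]
shift tool [32.2 -2.3 -2.4] turn 0.005936229945064042
t 2.85 pos [ 448.6 -304.4  107.3] tilt [ 0.0067 -0.0112 -0.9999] jawyaw -76.5 w 84.7 F [ 0.3 -0.   0.2]
tool axes y [0.972 0.234 0.004] z [ 0.234 -0.972  0.012]
shift tool [32.2 -2.3 -2.4] turn 0.005161638273378344
[[310.62064651 288.66582214]]
```

View pics/w4.png

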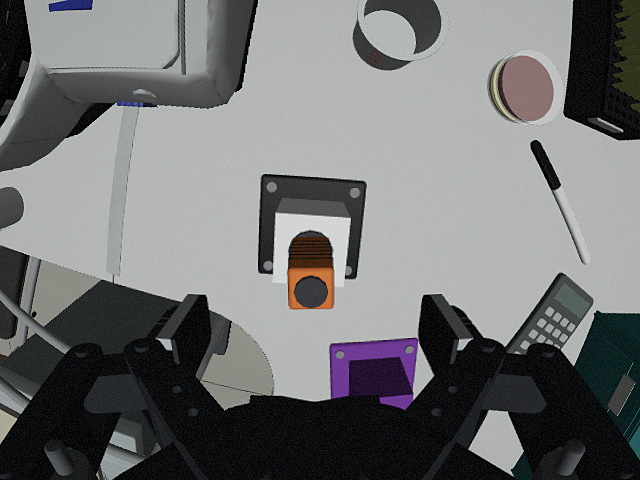

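apply_moves(
  targets=[
    [[10,-2,-2],0,85],
    [[12,0,0],0,85],
    [[9,0,0],0,85],
    [[0,0,0],0,85],
    [[0,0,0],0,85],
  ],
)

```text
clock: 3.48
eef_pos: [446.8, -303.6, 75.0]
tool_rot: [0.357, 1.556, -0.978]
force: [0.9, -0.1, 0.0]
width: 85.1
```

```bash
python3 - <<'E'
from h import *
plan([446,-303,75],-76.5)
E
```

```text
t 3.48 pos [ 446.8 -303.6   75. ] tilt [ 0.0081 -0.012  -0.9999] jawyaw -76.5 w 85.1 F [ 0.9 -0.1  0. ]
tool axes y [0.972 0.234 0.005] z [ 0.233 -0.972  0.014]
shift tool [-0.  -0.6 -0.7] turn 0.0034666583797502426
```

apply_moves(
  targets=[
    [[0,0,0],0,15],
    [[0,0,0],0,15],
    [[0,0,0],0,15],
    [[0,0,0],0,15],
    [[0,0,0],0,15],
    [[0,0,0],0,15],
  ],
)

```text
clock: 4.22
eef_pos: [447.4, -303.8, 75.9]
tool_rot: [0.408, 1.555, -0.927]
force: [-0.2, -0.6, 0.5]
width: 20.4
```

```bash
python3 - <<'E'
from h import *
plan([446,-303,75],-76.5)
E
```

```text
t 4.22 pos [ 447.4 -303.8   75.9] tilt [ 0.0095 -0.0126 -0.9999] jawyaw -76.5 w 20.4 F [-0.2 -0.6  0.5]
tool axes y [0.972 0.234 0.006] z [ 0.234 -0.972  0.015]
shift tool [ 0.9 -1.2 -1.1] turn 0.006580669178106291
```

apply_moves(
  targets=[
    [[-10,0,0],0,15],
    [[-20,0,0],0,15],
    [[-25,0,0],0,15],
    [[-30,0,0],0,15],
    [[-30,0,0],0,15],
    [[-25,0,0],0,15],
    [[-10,0,0],0,15],
    [[0,0,0],0,15],
    [[0,0,0],0,15],
  ],
)

```text
clock: 5.35
eef_pos: [444.1, -301.1, 232.0]
tool_rot: [0.328, 1.557, -1.007]
force: [-0.0, 0.5, -2.0]
width: 20.8
```

```bash
python3 - <<'E'
from h import *
from cell import eyes
plan([440,0,225],-76.5)
c=eyes.camera_params("side"); p,d=eyes.get_image("side")
cv2.imwrite("pics/side5.png",p); np.save("pics/side5.npy",d); np.savez("pics/side5cam.npz",**c)
crop(p,200,190,340,360,"pics/s5c.png")
E
```

```text
t 5.35 pos [ 444.1 -301.1  232. ] tilt [ 0.0073 -0.0116 -0.9999] jawyaw -76.5 w 20.8 F [-0.   0.5 -2. ]
tool axes y [0.972 0.233 0.004] z [ 0.233 -0.972  0.013]
shift tool [   3.5   66.2 -293.8] turn -0.016960035786297567
scale 3.5294117647058822
```

View pics/s5c.png

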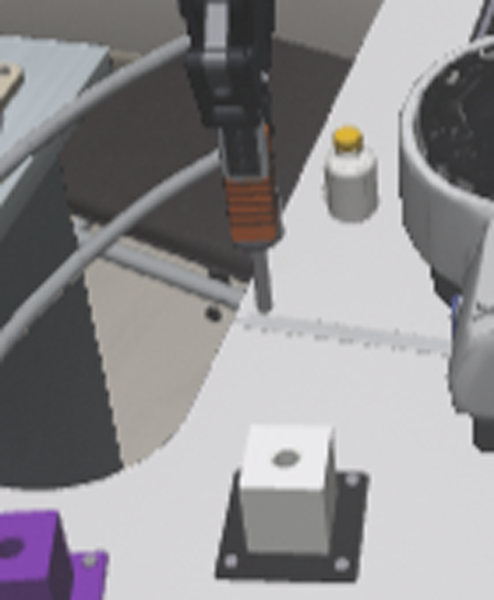

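apply_moves(
  targets=[
    [[0,6,-25],0,15],
    [[0,11,-45],0,15],
    [[0,11,-45],0,15],
    [[0,11,-45],0,15],
    [[0,11,-45],0,15],
    [[0,11,-45],0,15],
    [[0,11,-45],0,15],
    [[0,11,-45],0,15],
    [[0,0,0],0,15],
    [[0,0,0],0,15],
  ],
)

```text
clock: 6.65
eef_pos: [441.9, 58.9, 219.4]
tool_rot: [-0.838, 1.558, -2.175]
force: [-0.8, -0.6, -1.7]
width: 20.1
```

```bash
python3 - <<'E'
from h import *
plan([445,170,215],-76.5)
E
```

```text
t 6.65 pos [441.9  58.9 219.4] tilt [-0.0075 -0.0108 -0.9999] jawyaw -76.6 w 20.1 F [-0.8 -0.6 -1.7]
tool axes y [ 0.973  0.231 -0.01 ] z [ 0.231 -0.973  0.009]
shift tool [   3.2   28.7 -107.5] turn -0.12210834918825242
```

apply_moves(
  targets=[
    [[0,7,-25],0,15],
    [[0,10,-35],0,15],
    [[0,10,-35],0,15],
    [[0,3,-12],0,15],
    [[0,0,0],0,15],
    [[0,0,0],0,15],
  ],
)

```text
clock: 7.4
eef_pos: [447.6, 161.9, 216.0]
tool_rot: [-0.818, 1.551, -2.172]
force: [0.4, 0.3, -1.0]
width: 20.2
```

```bash
python3 - <<'E'
from h import *
from cell import eyes
plan([455,170,108],-76.5)
c=eyes.camera_params("wrist"); p,d=eyes.get_image("wrist")
cv2.imwrite("pics/w6.png",p); np.savez("pics/wrist6cam.npz",**c)
c=eyes.camera_params("scene"); p,d=eyes.get_image("scene")
crop(p,160,200,320,370,"pics/sc6.png")
E
```

```text
t 7.40 pos [447.6 161.9 216. ] tilt [-0.0115 -0.0167 -0.9998] jawyaw -77.6 w 20.2 F [ 0.4  0.3 -1. ]
tool axes y [ 0.977  0.215 -0.015] z [ 0.215 -0.976  0.014]
shift tool [107.7  10.5  -7.8] turn -1.0749155973401372
scale 3.5294117647058822
```

View pics/w6.png

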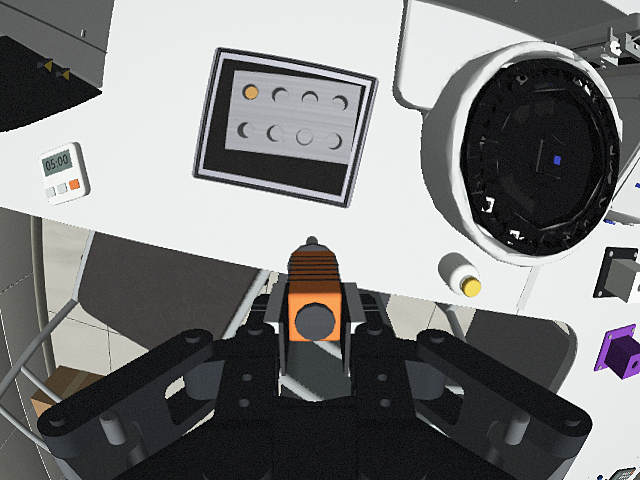

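View pics/sc6.png

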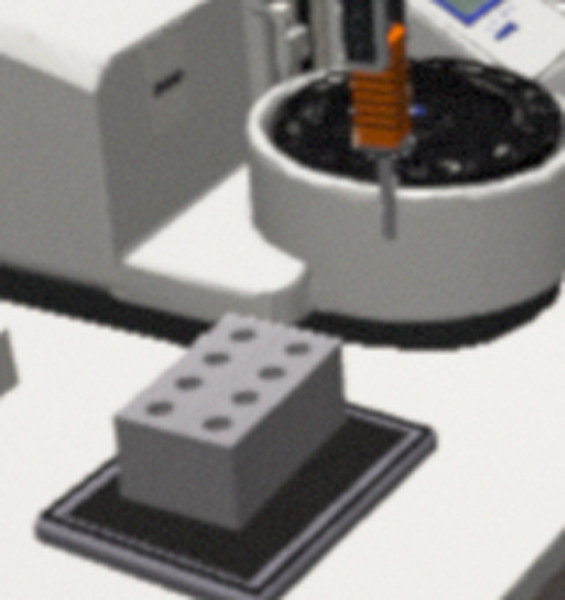

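```bash
python3 - <<'E'
from h import *
p=cv2.imread("pics/w6.png"); crop(p,180,35,390,220,"pics/w6c.png")
E
```

```text
scale 3.2432432432432434
```

View pics/w6c.png

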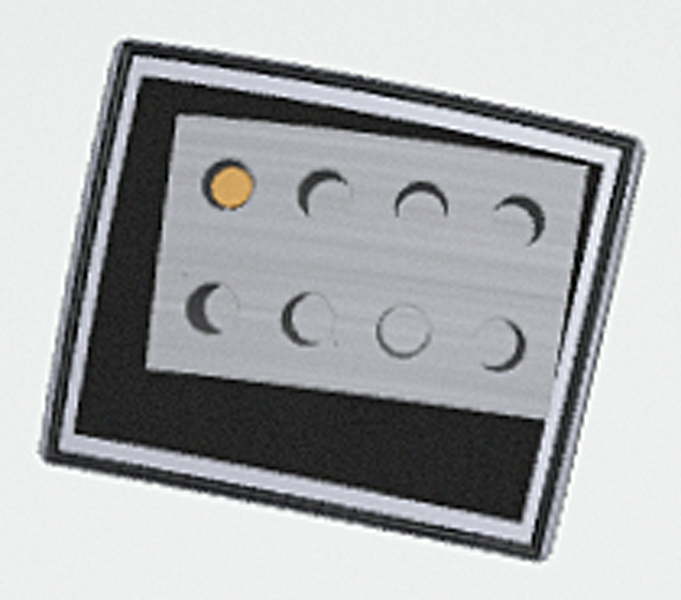

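```bash
python3 - <<'E'
from h import *
np.set_printoptions(suppress=True,precision=1)
c=dict(np.load("pics/wrist6cam.npz")); s=3.24324
f=lambda L,z:np.array([fplane(u,v,z,c) for u,v in un(L,s,(180,35))])
b=f([(175,115),(590,165),(548,418),(147,370)],64.5);print("block RL,RR,FR,FL",b,b.mean(0),np.degrees(np.arctan2(*(b[0]-b[1])[[1,0]])),np.degrees(np.arctan2(*(b[3]-b[2])[[1,0]])))
r=f([(122,42),(642,145),(548,555),(46,455)],15);print("rim",r,r.mean(0))
for k in (0,1,2,3): print(np.linalg.norm(r[k]-r[(k+1)%4]),np.linalg.norm(b[k]-b[(k+1)%4]))
w=f([(228,184),(325,192),(421,207),(519,222),(213,308),(308,319),(403,332),(500,343)],64.5); print("wells",w)
E
```

```text
block RL,RR,FR,FL [[554.2 254.7  64.5]
 [563.2 144.   64.5]
 [493.9 139.6  64.5]
 [484.6 248.3  64.5]] [524.  196.6  64.5] 94.64989082612456 94.86867032952047
rim [[580.7 288.2  15. ]
 [580.6 124.3  15. ]
 [447.9 123.3  15. ]
 [447.  287.1  15. ]] [514.1 205.7  15. ]
163.87064390637445 111.04447361693151
132.7184697773905 69.50567495695641
163.85634407734446 109.12219610619358
133.73356053330468 69.91525508999597
wells [[538.  236.4  64.5]
 [540.6 210.6  64.5]
 [541.8 185.   64.5]
 [543.6 158.9  64.5]
 [504.4 233.6  64.5]
 [506.3 207.9  64.5]
 [508.  182.4  64.5]
 [510.7 156.7  64.5]]
```

apply_moves(
  targets=[
    [[15,5,-3],0,15],
    [[25,5,-4],0,15],
    [[25,4,-3],0,15],
    [[25,0,0],0,15],
    [[10,0,0],0,15],
    [[0,0,0],0,15],
    [[0,0,0],0,15],
    [[0,0,0],0,15],
  ],
)

```text
clock: 8.5
eef_pos: [460.8, 171.5, 111.0]
tool_rot: [-0.704, 1.552, -2.063]
force: [-0.0, 0.3, -1.6]
width: 20.0
```

```bash
python3 - <<'E'
from h import *
plan([458,172.5,116],-76.5)
E
```

```text
t 8.50 pos [460.8 171.5 111. ] tilt [-0.0087 -0.0162 -0.9998] jawyaw -77.9 w 20.0 F [-0.   0.3 -1.6]
tool axes y [ 0.978  0.21  -0.012] z [ 0.21  -0.978  0.014]
shift tool [-5.  -2.6 -1.5] turn -1.3533943679975522
```

apply_moves(
  targets=[
    [[0,10,2],0,15],
    [[0,9,2],0,15],
    [[0,0,0],0,15],
    [[0,0,0],0,15],
  ],
)

```text
clock: 9.0
eef_pos: [483.2, 171.9, 112.1]
tool_rot: [-0.557, 1.555, -1.916]
force: [-0.2, -0.4, -1.2]
width: 20.4
```

```bash
python3 - <<'E'
from h import *
from cell import eyes
plan([485,172.5,111],-76.5)
p,d=eyes.get_image("scene")
crop(p,170,230,290,350,"pics/sc7.png")
E
```

```text
t 9.00 pos [483.2 171.9 112.1] tilt [-0.0054 -0.015  -0.9999] jawyaw -77.9 w 20.4 F [-0.2 -0.4 -1.2]
tool axes y [ 0.978  0.21  -0.008] z [ 0.21  -0.978  0.013]
shift tool [ 1.1  1.9 -0.2] turn -1.381925871454186
scale 5.0
```

View pics/sc7.png

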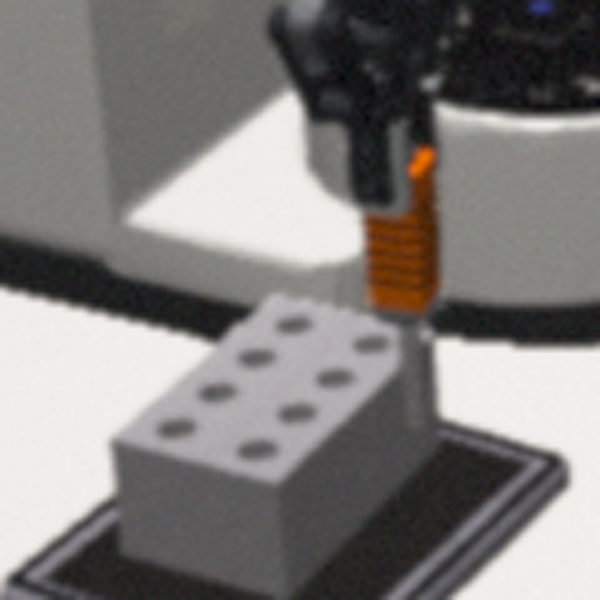

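apply_moves(
  targets=[
    [[0,2,0.4],0,15],
    [[0,1,0.2],0,15],
  ],
)

```text
clock: 9.3
eef_pos: [485.9, 172.0, 112.1]
tool_rot: [-0.577, 1.555, -1.936]
force: [-0.1, 0.6, -0.7]
width: 20.0
```

apply_moves(
  targets=[
    [[0,1,0.2],0,15],
  ],
)

```text
clock: 9.43
eef_pos: [486.9, 172.0, 112.1]
tool_rot: [-0.587, 1.554, -1.946]
force: [0.5, -0.3, -0.6]
width: 20.5
```

apply_moves(
  targets=[
    [[0,1,0.2],0,15],
  ],
)

```text
clock: 9.55
eef_pos: [487.9, 172.0, 112.1]
tool_rot: [-0.591, 1.554, -1.95]
force: [-0.9, 0.4, -0.2]
width: 20.5
```

apply_moves(
  targets=[
    [[0,1,0.2],0,15],
  ],
)

```text
clock: 9.68
eef_pos: [489.0, 172.1, 112.0]
tool_rot: [-0.59, 1.554, -1.949]
force: [0.1, 0.2, -0.6]
width: 20.6
```

apply_moves(
  targets=[
    [[0,1,0.2],0,15],
  ],
)

```text
clock: 9.8
eef_pos: [489.9, 172.1, 112.0]
tool_rot: [-0.612, 1.554, -1.971]
force: [-0.6, -0.5, -0.1]
width: 20.7
```

apply_moves(
  targets=[
    [[0,1,0.2],0,15],
  ],
)

```text
clock: 9.93
eef_pos: [490.3, 172.1, 111.9]
tool_rot: [-0.676, 1.554, -2.034]
force: [-1.4, 0.1, -0.5]
width: 20.3
```

apply_moves(
  targets=[
    [[0,0.6,0.1],0,15],
  ],
)

```text
clock: 10.05
eef_pos: [490.4, 172.1, 111.8]
tool_rot: [-0.722, 1.553, -2.081]
force: [-1.3, 0.3, -0.2]
width: 20.3
```

apply_moves(
  targets=[
    [[0,0.5,0.1],0,15],
  ],
)

```text
clock: 10.18
eef_pos: [490.5, 172.0, 111.7]
tool_rot: [-0.757, 1.552, -2.116]
force: [-1.5, 0.7, -0.2]
width: 20.0
```

apply_moves(
  targets=[
    [[0,0.8,0.2],0,15],
    [[0,0.8,0.2],0,15],
    [[0,0.8,0.2],0,15],
    [[0,0.8,0.2],0,15],
  ],
)

```text
clock: 10.68
eef_pos: [491.5, 171.9, 111.4]
tool_rot: [-0.915, 1.549, -2.273]
force: [-3.5, 0.0, 2.3]
width: 20.4
```

```bash
python3 - <<'E'
from h import *
plan([465,172.5,111],-76.5)
E
```

```text
t 10.68 pos [491.5 171.9 111.4] tilt [-0.0141 -0.0167 -0.9998] jawyaw -77.8 w 20.4 F [-3.5  0.   2.3]
tool axes y [ 0.977  0.211 -0.017] z [ 0.211 -0.977  0.013]
shift tool [  0.8 -25.8  -6.2] turn -1.3082032004748925
```

apply_moves(
  targets=[
    [[0,-10,-2],0,15],
    [[0,-8,-2],0,15],
    [[0,3,-20],0,15],
    [[0,6,-25],0,15],
    [[0,4,-18],0,15],
    [[0,0,0],0,15],
    [[0,0,0],0,15],
  ],
)

```text
clock: 11.55
eef_pos: [475.0, 236.7, 111.5]
tool_rot: [-0.491, 1.554, -1.851]
force: [0.4, 0.4, -1.4]
width: 20.3
```

```bash
python3 - <<'E'
from h import *
plan([479,238,111],-77.9)
E
```

```text
t 11.55 pos [475.  236.7 111.5] tilt [-0.0046 -0.016  -0.9999] jawyaw -77.9 w 20.3 F [ 0.4  0.4 -1.4]
tool axes y [ 0.978  0.209 -0.008] z [ 0.209 -0.978  0.015]
shift tool [ 0.4  4.2 -0.4] turn -0.027959834274398077
```

apply_moves(
  targets=[
    [[0,3,0.6],0,15],
    [[0,2,0.4],0,15],
    [[0,1,0.2],0,15],
  ],
)

```text
clock: 11.92
eef_pos: [481.9, 234.2, 111.5]
tool_rot: [-0.464, 1.553, -1.828]
force: [0.2, 0.5, -0.2]
width: 20.4
```

apply_moves(
  targets=[
    [[0,1,0.2],0,15],
  ],
)

```text
clock: 12.05
eef_pos: [483.1, 233.9, 111.4]
tool_rot: [-0.467, 1.553, -1.831]
force: [-0.1, 0.3, -0.7]
width: 20.2
```

apply_moves(
  targets=[
    [[0,1,0.2],0,15],
  ],
)

```text
clock: 12.18
eef_pos: [484.2, 233.8, 111.4]
tool_rot: [-0.466, 1.553, -1.83]
force: [0.2, 0.1, -1.4]
width: 20.5
```

apply_moves(
  targets=[
    [[0,1,0.2],0,15],
  ],
)

```text
clock: 12.3
eef_pos: [485.1, 233.8, 111.4]
tool_rot: [-0.487, 1.553, -1.851]
force: [0.4, 0.8, -1.2]
width: 20.5
```

apply_moves(
  targets=[
    [[0,0.8,0.2],0,15],
  ],
)

```text
clock: 12.42
eef_pos: [485.5, 233.8, 111.3]
tool_rot: [-0.535, 1.552, -1.899]
force: [-1.7, -0.4, 0.2]
width: 20.6
```

apply_moves(
  targets=[
    [[0,0.8,0.2],0,15],
  ],
)

```text
clock: 12.55
eef_pos: [485.7, 233.8, 111.2]
tool_rot: [-0.587, 1.551, -1.951]
force: [-1.9, 0.4, 0.5]
width: 20.3
```

apply_moves(
  targets=[
    [[0,0.8,0.2],0,15],
  ],
)

```text
clock: 12.68
eef_pos: [485.9, 233.8, 111.1]
tool_rot: [-0.637, 1.551, -2.0]
force: [-2.4, -0.5, -0.3]
width: 20.2
```

apply_moves(
  targets=[
    [[0,0.8,0.2],0,15],
    [[0,0.8,0.2],0,15],
    [[0,0.8,0.2],0,15],
  ],
)

```text
clock: 13.05
eef_pos: [486.6, 233.8, 110.9]
tool_rot: [-0.759, 1.549, -2.122]
force: [-3.8, 1.2, 1.5]
width: 20.0
```

```bash
python3 - <<'E'
from h import *
plan([465,172.5,111],-77.9)
Rg=Ro.from_euler('xyz',[0.408,1.555,-0.927]); t0=Rg.inv().apply([-1.4,.8,-67.9]); print(t0)
for p,r in [((490.1,172.1,112),(-.63,1.554,-1.99)),((485.3,233.8,111.35),(-.51,1.5525,-1.875))]:
    print(np.array(p)+Ro.from_euler('xyz',r).apply(t0))
E
```

```text
t 13.05 pos [486.6 233.8 110.9] tilt [-0.0116 -0.0189 -0.9998] jawyaw -78.1 w 20.0 F [-3.8  1.2  1.5]
tool axes y [ 0.978  0.206 -0.015] z [ 0.207 -0.978  0.016]
shift tool [  1.3 -33.7  55.5] turn -0.17658229199481923
[67.86814826 -1.59984364 -2.08924666]
[487.63440571 172.76697169  44.12890163]
[482.935011   234.33341296  43.47414054]
```

apply_moves(
  targets=[
    [[-1,-10,-2],0,15],
    [[0,-8,-2],0,15],
    [[0,3,-15],0,15],
    [[0,4,-18],0,15],
    [[0,2,-8],0,15],
    [[0,0,0],0,15],
    [[0,0,0],0,15],
  ],
)

```text
clock: 13.92
eef_pos: [470.8, 280.9, 111.8]
tool_rot: [-0.482, 1.554, -1.843]
force: [0.3, 0.5, -1.1]
width: 20.1
```

```bash
python3 - <<'E'
from h import *
plan([522,274,111],-77.9)
_,d,c=load("scene");W=cloud(d,c)
np.set_printoptions(suppress=True,precision=0)
for uv in [(152,300),(140,280),(100,350),(140,380),(152,265),(120,240)]: print(uv,W[uv[1],uv[0]])
E
```

```text
t 13.93 pos [470.8 280.9 111.8] tilt [-0.0045 -0.0161 -0.9999] jawyaw -78.0 w 20.1 F [ 0.3  0.5 -1.1]
tool axes y [ 0.978  0.208 -0.008] z [ 0.208 -0.978  0.015]
shift tool [ 0.7 48.7 17.4] turn -0.09232086322194277
(152, 300) [478. 411. 209.]
(140, 280) [473. 430. 252.]
(100, 350) [475. 511. 190.]
(140, 380) [502. 434.  77.]
(152, 265) [763. 132.  60.]
(120, 240) [503. 427. 303.]
```

apply_moves(
  targets=[
    [[0,12,3],0,15],
    [[0,16,4],0,15],
    [[0,14,4],0,15],
    [[0,6,2],0,15],
    [[0,0,0],0,15],
    [[0,0,0],0,15],
  ],
)

```text
clock: 14.68
eef_pos: [524.5, 275.0, 111.4]
tool_rot: [-0.457, 1.552, -1.822]
force: [0.1, 0.4, 0.3]
width: 20.1
```

```bash
python3 - <<'E'
from h import *
plan([522,262,111],-77.9)
E
```

```text
t 14.68 pos [524.5 275.  111.4] tilt [-0.0046 -0.0178 -0.9998] jawyaw -78.2 w 20.1 F [0.1 0.4 0.3]
tool axes y [ 0.979  0.204 -0.008] z [ 0.204 -0.979  0.017]
shift tool [ 0.6 -5.1 12.2] turn -0.3162331942164798
```

apply_moves(
  targets=[
    [[0,-4,6],0,15],
    [[0,-2,6],0,15],
    [[0,-0.4,2],0,15],
    [[0,0,0],0,15],
  ],
)

```text
clock: 15.18
eef_pos: [519.5, 258.8, 111.8]
tool_rot: [-0.503, 1.552, -1.868]
force: [0.4, -0.1, -1.2]
width: 20.4
```

apply_moves(
  targets=[
    [[0,-0.2,1],0,15],
  ],
)

```text
clock: 15.3
eef_pos: [519.5, 258.0, 112.0]
tool_rot: [-0.499, 1.552, -1.863]
force: [0.8, -0.4, -1.5]
width: 20.8
```

apply_moves(
  targets=[
    [[0,-0.2,1],0,15],
  ],
)

```text
clock: 15.42
eef_pos: [519.6, 257.0, 112.0]
tool_rot: [-0.498, 1.552, -1.862]
force: [-0.2, 0.1, -1.4]
width: 20.5
```

apply_moves(
  targets=[
    [[0,1.7,0.9],0,15],
  ],
)

```text
clock: 15.55
eef_pos: [521.4, 256.6, 111.9]
tool_rot: [-0.504, 1.552, -1.867]
force: [-0.1, -0.5, -1.6]
width: 20.6
```

apply_moves(
  targets=[
    [[0,-0.2,1],0,15],
  ],
)

```text
clock: 15.68
eef_pos: [521.6, 255.6, 112.0]
tool_rot: [-0.495, 1.552, -1.858]
force: [-0.5, 0.6, -0.8]
width: 20.1
```

apply_moves(
  targets=[
    [[0,-0.2,1],0,15],
  ],
)

```text
clock: 15.8
eef_pos: [521.7, 254.9, 112.0]
tool_rot: [-0.499, 1.553, -1.862]
force: [0.3, 1.1, -1.0]
width: 20.5
```

apply_moves(
  targets=[
    [[0,-0.2,0.8],0,15],
  ],
)

```text
clock: 15.92
eef_pos: [521.6, 254.7, 112.0]
tool_rot: [-0.51, 1.554, -1.874]
force: [-0.7, 1.9, -2.1]
width: 20.2
```

Contact at about TCP y = 255.0. I'll rest there briefly.

apply_moves(
  targets=[
    [[0,-0.2,0.8],0,15],
    [[0,-0.2,0.8],0,15],
    [[0,-0.2,0.8],0,15],
    [[0,-0.2,0.8],0,15],
  ],
)

```text
clock: 16.42
eef_pos: [521.4, 254.1, 112.0]
tool_rot: [-0.533, 1.558, -1.895]
force: [0.4, 2.9, -3.0]
width: 20.4
```

```bash
python3 - <<'E'
from h import *
plan([522,285,111],-77.9)
Rg=Ro.from_euler('xyz',[0.408,1.555,-0.927]); t0=Rg.inv().apply([-1.4,.8,-67.9])
T=[np.array(p)+Ro.from_euler('xyz',r).apply(t0) for p,r in [((490.1,172.1,112),(-.63,1.554,-1.99)),((485.3,233.8,111.35),(-.51,1.5525,-1.875)),((521.7,255.0,112),(-.499,1.553,-1.862))]]
T=np.array(T)[:,:2];print(T)
e=T[1]-T[0]; a=np.arctan2(-e[0],e[1]); print("yaw",a)
ex=np.array([np.cos(a),np.sin(a)]); ey=np.array([-np.sin(a),np.cos(a)])
cx=T[:2].mean(0)@ex+4+35; cy=T[2]@ey-4-55
C=cx*ex+cy*ey; print("centre",C,"off base",C-[514.1,205.7],"plunger",C+17*ex+39*ey, "left face mid",C+55*ey)
E
```

```text
t 16.43 pos [521.4 254.1 112. ] tilt [-0.0042 -0.0125 -0.9999] jawyaw -78.0 w 20.4 F [ 0.4  2.9 -3. ]
tool axes y [ 0.978  0.207 -0.007] z [ 0.207 -0.978  0.011]
shift tool [  0.7   7.  -30.1] turn -0.13323008532051972
[[487.63440571 172.76697169]
 [482.935011   234.33341296]
 [519.3567548  255.5571932 ]]
yaw 0.07618273259457733
centre [524.91266557 196.80965105] off base [10.81266557 -8.89034895] plunger [538.89510362 236.99038556] left face mid [520.72666714 251.65012348]
```

apply_moves(
  targets=[
    [[0,2,-8],0,15],
    [[-10,1,-6],0,15],
    [[-20,0,0],0,15],
    [[-15,0,0],0,15],
    [[0,0,0],0,15],
    [[0,0,0],0,15],
  ],
)

```text
clock: 17.18
eef_pos: [521.8, 267.1, 159.5]
tool_rot: [-0.473, 1.552, -1.836]
force: [1.4, -0.5, -1.5]
width: 20.5
```

```bash
cat >> h.py <<'E'
t0=Ro.from_euler('xyz',[0.408,1.555,-0.927]).inv().apply([-1.4,.8,-67.9])
def ptip(target):
    s,R,p=tool(); tip=p+R@t0; print("tip",tip.round(1),"t",round(s['clock'],2),"F",s['force'].round(1)); plan(np.array(target)-R@t0,-77.9)
E
python3 - <<'E'
from h import *
ptip([538.9,237,75])
E
```

```text
tip [519.4 267.6  91.6] t 17.18 F [ 1.4 -0.5 -1.5]
t 17.18 pos [521.8 267.1 159.5] tilt [-0.0048 -0.0179 -0.9998] jawyaw -78.1 w 20.5 F [ 1.4 -0.5 -1.5]
tool axes y [ 0.978  0.206 -0.008] z [ 0.207 -0.978  0.016]
shift tool [17.1 12.9 33.6] turn -0.17884212544413458
```

apply_moves(
  targets=[
    [[0,4,10],0,15],
    [[0,5,12],0,15],
    [[0,3,8],0,15],
    [[0,0,0],0,15],
    [[0,0,0],0,15],
  ],
)

```text
clock: 17.8
eef_pos: [540.7, 236.1, 158.2]
tool_rot: [-0.558, 1.549, -1.923]
force: [-0.1, -0.4, -0.9]
width: 20.4
```

```bash
python3 - <<'E'
from h import *
ptip([538.9,237,68])
E
```

```text
tip [538.2 236.5  90.3] t 17.8 F [-0.1 -0.4 -0.9]
t 17.80 pos [540.7 236.1 158.2] tilt [-0.0074 -0.0202 -0.9998] jawyaw -78.2 w 20.4 F [-0.1 -0.4 -0.9]
tool axes y [ 0.979  0.204 -0.011] z [ 0.204 -0.979  0.018]
shift tool [22.3  1.1 -0.8] turn -0.30971699001841557
```

apply_moves(
  targets=[
    [[8,1,-0.5],0,15],
    [[8,0,0],0,15],
    [[2,0,0],0,15],
    [[0,0,0],0,15],
  ],
)

```text
clock: 18.3
eef_pos: [540.4, 237.6, 138.3]
tool_rot: [-0.62, 1.549, -1.983]
force: [-0.5, -0.3, -1.6]
width: 20.4
```

```bash
python3 - <<'E'
from h import *
from cell import eyes
ptip([538.9,237,58])
p,d=eyes.get_image("scene"); crop(p,170,240,270,340,"pics/sc8.png")
p,d=eyes.get_image("wrist"); crop(p,250,180,380,280,"pics/w8.png")
E
```

```text
tip [537.8 237.9  70.5] t 18.3 F [-0.5 -0.3 -1.6]
t 18.30 pos [540.4 237.6 138.3] tilt [-0.0087 -0.02   -0.9998] jawyaw -78.1 w 20.4 F [-0.5 -0.3 -1.6]
tool axes y [ 0.978  0.206 -0.013] z [ 0.206 -0.978  0.018]
shift tool [12.5  1.   0.9] turn -0.1970152056759389
scale 6.0
scale 6.0
```

View pics/sc8.png

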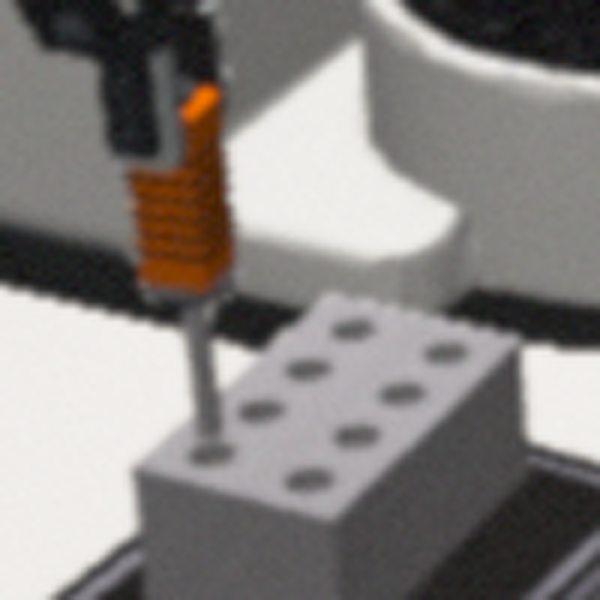

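View pics/w8.png

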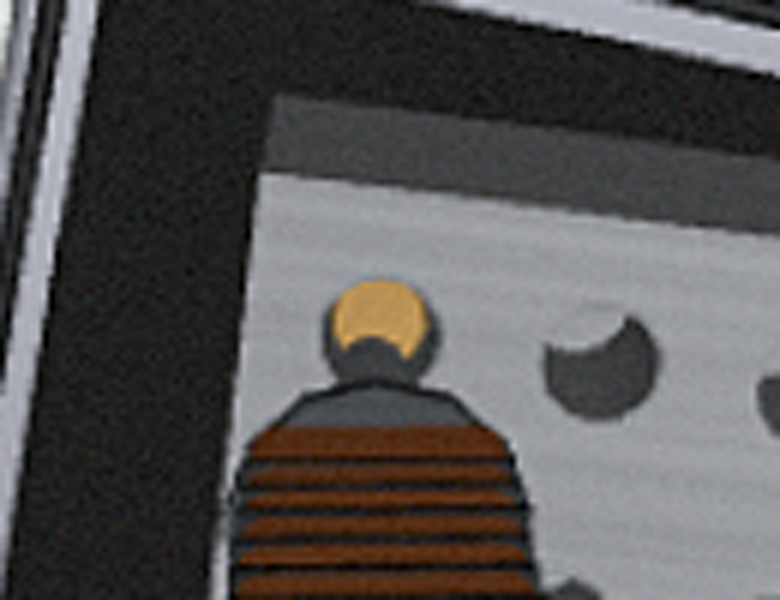

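apply_moves(
  targets=[
    [[4,1,0.8],0,15],
    [[4,0,0],0,15],
    [[3,0,0],0,15],
    [[0,0,0],0,15],
  ],
)

```text
clock: 18.9
eef_pos: [542.0, 236.8, 127.2]
tool_rot: [-0.582, 1.55, -1.945]
force: [0.3, 0.2, -1.5]
width: 20.4
```

```bash
python3 - <<'E'
from h import *
ptip([538.9,237,48])
E
```

```text
tip [539.4 237.2  59.3] t 18.9 F [ 0.3  0.2 -1.5]
t 18.90 pos [542.  236.8 127.2] tilt [-0.0077 -0.0196 -0.9998] jawyaw -78.1 w 20.4 F [ 0.3  0.2 -1.5]
tool axes y [ 0.979  0.206 -0.012] z [ 0.206 -0.978  0.018]
shift tool [11.3 -0.4 -0.2] turn -0.20953856287582084
```

apply_moves(
  targets=[
    [[2.5,0,0],0,15],
    [[2,0,0],0,15],
  ],
)

```text
clock: 19.15
eef_pos: [542.2, 236.8, 122.7]
tool_rot: [-0.558, 1.55, -1.922]
force: [-0.0, 0.3, 0.2]
width: 20.3
```

apply_moves(
  targets=[
    [[2,0,0],0,15],
    [[2,0,0],0,15],
  ],
)

```text
clock: 19.4
eef_pos: [542.4, 236.9, 119.1]
tool_rot: [-0.536, 1.551, -1.899]
force: [-1.0, -0.5, 1.1]
width: 20.7
```

apply_moves(
  targets=[
    [[1.5,0,0],0,15],
  ],
)

```text
clock: 19.52
eef_pos: [542.5, 236.9, 117.7]
tool_rot: [-0.527, 1.551, -1.89]
force: [-1.0, -0.7, 2.5]
width: 20.4
```

apply_moves(
  targets=[
    [[1.5,0,0],0,15],
  ],
)

```text
clock: 19.65
eef_pos: [542.7, 236.9, 116.6]
tool_rot: [-0.506, 1.551, -1.869]
force: [-0.3, -0.1, 9.7]
width: 20.2
```

apply_moves(
  targets=[
    [[1.5,0,0],0,15],
  ],
)

```text
clock: 19.77
eef_pos: [543.2, 237.1, 116.2]
tool_rot: [-0.448, 1.552, -1.812]
force: [-1.5, -2.0, 13.2]
width: 20.5
```

apply_moves(
  targets=[
    [[1.5,0,0],0,15],
  ],
)

```text
clock: 19.9
eef_pos: [543.6, 237.2, 116.1]
tool_rot: [-0.4, 1.553, -1.764]
force: [-2.3, -1.0, 12.7]
width: 20.3
```

Hard stop reached: force jumped past the spring's 5 N, and the tip is about 16 mm below the block's top. Now lifting out.

apply_moves(
  targets=[
    [[-4,-0.6,0],0,15],
    [[-5,0,0],0,15],
    [[-8,0,0],0,15],
    [[-10,0,0],0,15],
    [[-20,0,0],0,15],
    [[-25,0,0],0,15],
    [[-25,0,0],0,15],
    [[-15,0,0],0,15],
    [[0,0,0],0,15],
    [[0,0,0],0,15],
  ],
)

```text
clock: 21.15
eef_pos: [543.0, 238.9, 232.0]
tool_rot: [-0.456, 1.552, -1.82]
force: [-0.3, -0.4, -0.6]
width: 20.5
```

```bash
python3 - <<'E'
from h import *
from cell import eyes
plan([450,190,225],-77)
c=eyes.camera_params("wrist"); p,d=eyes.get_image("wrist")
cv2.imwrite("pics/w9.png",p)
E
```

```text
t 21.15 pos [543.  238.9 232. ] tilt [-0.0047 -0.0183 -0.9998] jawyaw -78.1 w 20.5 F [-0.3 -0.4 -0.6]
tool axes y [ 0.979  0.206 -0.008] z [ 0.206 -0.978  0.017]
shift tool [   8.3 -101.    28.6] turn -1.1209749659929713
```

View pics/w9.png

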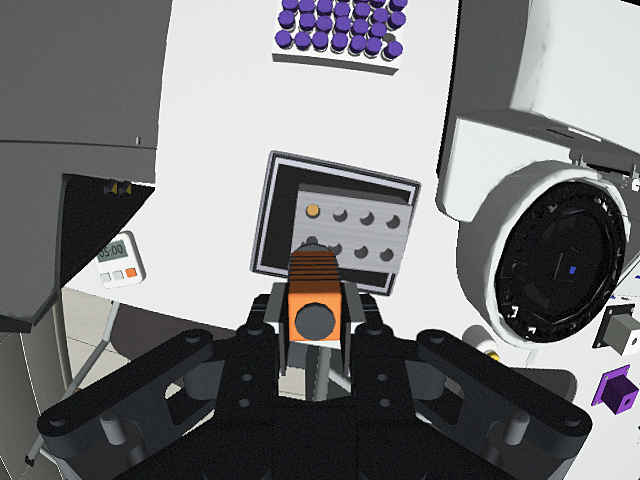

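apply_moves(
  targets=[
    [[0,-25,7],0,15],
    [[0,-40,11],0,15],
    [[0,-36,10],0,15],
    [[0,-6,30],0,15],
    [[0,-9,45],0,15],
    [[0,-9,45],0,15],
    [[0,-9,45],0,15],
    [[0,-9,45],0,15],
    [[0,-4,20],0,15],
    [[0,0,0],0,15],
  ],
)

```text
clock: 22.45
eef_pos: [444.7, -52.5, 230.1]
tool_rot: [-0.919, 1.542, -2.28]
force: [0.0, 0.8, -0.7]
width: 20.4
```

```bash
python3 - <<'E'
from h import *
plan([446,-303,225],-76.5)
E
```

```text
t 22.45 pos [444.7 -52.5 230.1] tilt [-0.0185 -0.0216 -0.9996] jawyaw -78.0 w 20.4 F [ 0.   0.8 -0.7]
tool axes y [ 0.978  0.208 -0.023] z [ 0.208 -0.978  0.017]
shift tool [ 10.4 -50.7 245.2] turn -1.4784165279866954
```

apply_moves(
  targets=[
    [[0,-6,25],0,15],
    [[0,-9,45],0,15],
    [[0,-9,45],0,15],
    [[0,-9,45],0,15],
    [[0,-9,40],0,15],
    [[0,-4,20],0,15],
    [[0,0,0],0,15],
    [[0,0,0],0,15],
  ],
)

```text
clock: 23.45
eef_pos: [450.4, -268.7, 229.8]
tool_rot: [-1.317, 1.545, -2.659]
force: [0.6, -0.9, -0.5]
width: 20.5
```

```bash
python3 - <<'E'
from h import *
ptip([446,-303,80])
E
```

```text
tip [ 446.8 -267.8  162. ] t 23.45 F [ 0.6 -0.9 -0.5]
t 23.45 pos [ 450.4 -268.7  229.8] tilt [-0.0231 -0.0121 -0.9997] jawyaw -76.9 w 20.5 F [ 0.6 -0.9 -0.5]
tool axes y [ 0.974  0.226 -0.025] z [ 0.227 -0.974  0.007]
shift tool [82.4 -6.6 33.5] turn 0.9992712707328195
```

apply_moves(
  targets=[
    [[0,-3,16],1,15],
    [[8,-3,16],0,15],
    [[25,0,0],0,15],
    [[25,0,0],0,15],
    [[10,0,0],0,15],
    [[0,0,0],0,15],
    [[0,0,0],0,15],
  ],
)

```text
clock: 24.32
eef_pos: [451.6, -305.2, 159.9]
tool_rot: [-1.206, 1.545, -2.565]
force: [0.1, -0.4, -1.3]
width: 20.2
```

```bash
python3 - <<'E'
from h import *
from cell import eyes
ptip([446,-303,63])
p,d=eyes.get_image("side"); crop(p,240,240,330,360,"pics/s10.png")
c=eyes.camera_params("side"); print(onplane(287.5/3.5294-.36+200,458.5/3.5294-.36+190,60,c))
p,d=eyes.get_image("scene"); crop(p,330,150,420,260,"pics/sc10.png")
E
```

```text
tip [ 448.2 -304.4   92.1] t 24.32 F [ 0.1 -0.4 -1.3]
t 24.32 pos [ 451.6 -305.2  159.9] tilt [-0.0212 -0.0138 -0.9997] jawyaw -77.8 w 20.2 F [ 0.1 -0.4 -1.3]
tool axes y [ 0.977  0.211 -0.024] z [ 0.211 -0.977  0.009]
shift tool [29.1 -1.1 -2.1] turn 0.07363086264160756
scale 5.0
[ 446.51500848 -305.93349143   60.        ]
scale 5.454545454545454
```

View pics/s10.png

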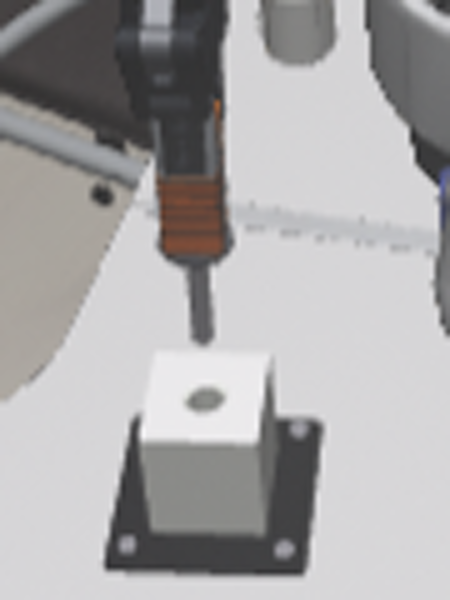

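View pics/sc10.png

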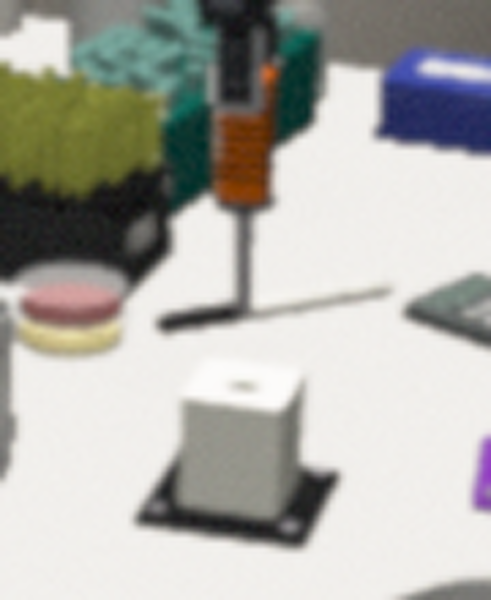

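```bash
python3 - <<'E'
from h import *
np.set_printoptions(suppress=True,precision=2)
for n,s,o,tip,m in [("side",5,(240,240),(204,345),(206,399)),("scene",5.4545,(330,150),(244,313),(243,386))]:
    c=dict(np.load(f"pics/{n}0cam.npz"))
    T=un([tip],s,o)[0]; M=un([m],s,o)[0]
    print(n,"tip@92",onplane(*T,92,c),"mouth@60",onplane(*M,60,c))
E
```

```text
side tip@92 [ 448.18 -307.25   92.  ] mouth@60 [ 445.83 -305.68   60.  ]
scene tip@92 [ 452.2  -311.21   92.  ] mouth@60 [ 448.06 -303.94   60.  ]
```

apply_moves(
  targets=[
    [[0,-2.2,-1.8],0,15],
    [[8,0,0],0,15],
    [[8,0,0],0,15],
    [[4,0,0],0,15],
    [[0,0,0],0,15],
    [[0,0,0],0,15],
  ],
)

```text
clock: 25.18
eef_pos: [449.1, -304.0, 139.6]
tool_rot: [-1.138, 1.546, -2.496]
force: [-0.4, 0.5, -0.9]
width: 20.3
```

```bash
python3 - <<'E'
from h import *
ptip([445.5,-303,45])
E
```

```text
tip [ 445.8 -303.3   71.8] t 25.18 F [-0.4  0.5 -0.9]
t 25.18 pos [ 449.1 -304.   139.6] tilt [-0.0195 -0.0147 -0.9997] jawyaw -77.8 w 20.3 F [-0.4  0.5 -0.9]
tool axes y [ 0.977  0.211 -0.022] z [ 0.211 -0.977  0.01 ]
shift tool [26.8  0.4 -0.6] turn 0.10955816294480769
```

apply_moves(
  targets=[
    [[8,0.3,-0.3],0,15],
    [[8,0.2,-0.2],0,15],
    [[8,0.1,0],0,15],
    [[0,0,0],0,15],
  ],
)

```text
clock: 25.68
eef_pos: [449.1, -303.6, 113.7]
tool_rot: [-1.149, 1.546, -2.507]
force: [-0.5, -0.7, -0.3]
width: 20.3
```

```bash
python3 - <<'E'
from h import *
ptip([445,-303,10])
E
```

```text
tip [ 445.8 -302.9   45.9] t 25.68 F [-0.5 -0.7 -0.3]
t 25.68 pos [ 449.1 -303.6  113.7] tilt [-0.0197 -0.0145 -0.9997] jawyaw -77.8 w 20.3 F [-0.5 -0.7 -0.3]
tool axes y [ 0.977  0.211 -0.022] z [ 0.212 -0.977  0.01 ]
shift tool [35.9  0.  -0.4] turn 0.11682743119088457
```

apply_moves(
  targets=[
    [[8,0,-0.1],0,15],
    [[8,0,-0.1],0,15],
    [[8,0,-0.1],0,15],
    [[6,0,-0.1],0,15],
    [[0,0,0],0,15],
  ],
)

```text
clock: 26.3
eef_pos: [448.4, -303.8, 81.5]
tool_rot: [-1.154, 1.546, -2.511]
force: [-0.6, 0.1, -1.8]
width: 20.5
```

```bash
python3 - <<'E'
from h import *
ptip([445,-303,8])
E
```

```text
tip [ 445.  -303.    13.6] t 26.3 F [-0.6  0.1 -1.8]
t 26.30 pos [ 448.4 -303.8   81.5] tilt [-0.0198 -0.0144 -0.9997] jawyaw -77.8 w 20.5 F [-0.6  0.1 -1.8]
tool axes y [ 0.977  0.211 -0.022] z [ 0.212 -0.977  0.01 ]
shift tool [ 5.6  0.1 -0.1] turn 0.11099736409997263
```

apply_moves(
  targets=[
    [[2,0,0],0,15],
    [[2,0,0],0,15],
  ],
)

```text
clock: 26.55
eef_pos: [448.7, -304.1, 77.6]
tool_rot: [-1.118, 1.547, -2.475]
force: [-0.2, 0.5, -2.3]
width: 20.5
```

apply_moves(
  targets=[
    [[1,0,0],0,15],
  ],
)

```text
clock: 26.68
eef_pos: [448.7, -304.1, 76.6]
tool_rot: [-1.11, 1.547, -2.468]
force: [-0.8, 0.5, -1.2]
width: 20.5
```

apply_moves(
  targets=[
    [[1,0,0],0,15],
  ],
)

```text
clock: 26.8
eef_pos: [448.8, -304.2, 76.0]
tool_rot: [-1.1, 1.547, -2.458]
force: [-1.7, 1.2, 8.9]
width: 20.5
```

apply_moves(
  targets=[
    [[0,0,0],0,15],
    [[0,0,0],0,30],
    [[0,0,0],0,50],
    [[0,0,0],0,85],
    [[0,0,0],0,85],
    [[0,0,0],0,85],
    [[0,0,0],0,85],
  ],
)

```text
clock: 27.68
eef_pos: [449.3, -304.5, 76.4]
tool_rot: [-1.045, 1.547, -2.402]
force: [0.0, 0.6, -0.1]
width: 84.8
```

```bash
python3 - <<'E'
from h import *
from cell import eyes
plan([446,-303,225])
p,d=eyes.get_image("side"); crop(p,240,240,330,360,"pics/s11.png")
E
```

```text
t 27.68 pos [ 449.3 -304.5   76.4] tilt [-0.0174 -0.0159 -0.9997] jawyaw -77.8 w 84.8 F [ 0.   0.6 -0.1]
tool axes y [ 0.977  0.211 -0.02 ] z [ 0.211 -0.977  0.012]
shift tool [-148.6   -5.9   -0.4] turn None
scale 5.0
```

View pics/s11.png

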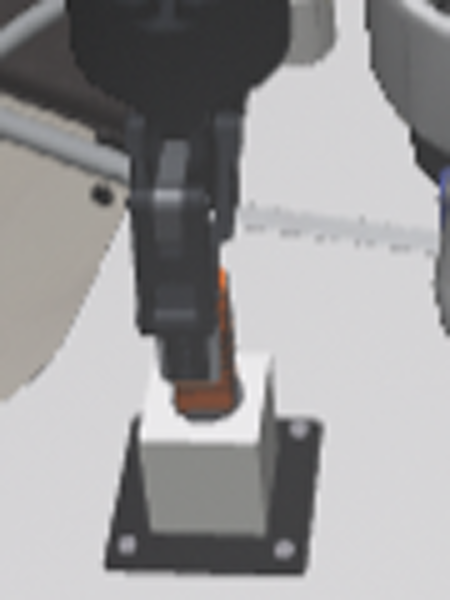

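Released, with the collar on the stand's top. Now retreating straight up.

apply_moves(
  targets=[
    [[-10,0,0],0,85],
    [[-20,0,0],0,85],
    [[-25,0,0],0,85],
    [[-30,0,0],0,85],
    [[-30,0,0],0,85],
    [[-25,0,0],0,85],
    [[-10,0,0],0,85],
    [[0,0,0],0,85],
    [[0,0,0],0,85],
  ],
)

```text
clock: 28.85
eef_pos: [451.4, -301.7, 234.0]
tool_rot: [-1.015, 1.548, -2.373]
force: [0.1, -0.4, -0.5]
width: 85.1
```

```bash
python3 - <<'E'
from h import *
from cell import eyes
plan([446,-303,225])
p,d=eyes.get_image("side"); crop(p,230,230,330,360,"pics/s12.png")
c=eyes.camera_params("side"); W=cloud(d,c)
hsv=cv2.cvtColor(p,cv2.COLOR_BGR2HSV); m=(hsv[...,0]<15)&(hsv[...,1]>150)&(hsv[...,2]>150); m[:285]=0;m[330:]=0;m[:,:260]=0;m[:,310:]=0
print(m.sum(),np.median(W[m],0))
p,d=eyes.get_image("scene"); cv2.imwrite("pics/sc12.png",p)
c=eyes.camera_params("scene"); b=cv2.imread("pics/scene0.png"); df=cv2.absdiff(p,b).max(2); print("block/bottle diff",(df[290:375,165:290]>40).sum(),(df[265:305,322:350]>40).sum())
E
```

```text
t 28.85 pos [ 451.4 -301.7  234. ] tilt [-0.0167 -0.0162 -0.9997] jawyaw -77.8 w 85.1 F [ 0.1 -0.4 -0.5]
tool axes y [ 0.977  0.211 -0.02 ] z [ 0.211 -0.977  0.012]
shift tool [ 9.1 -5.3  0. ] turn None
scale 4.615384615384615
55 [ 451.36562125 -312.62120727  119.55461108]
block/bottle diff 0 0
```

View pics/s12.png

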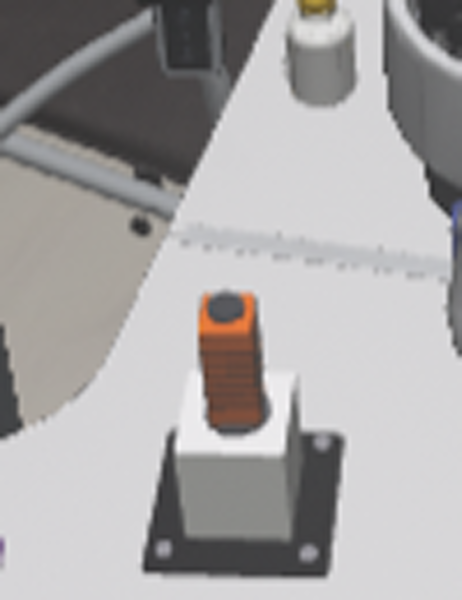

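View pics/sc12.png

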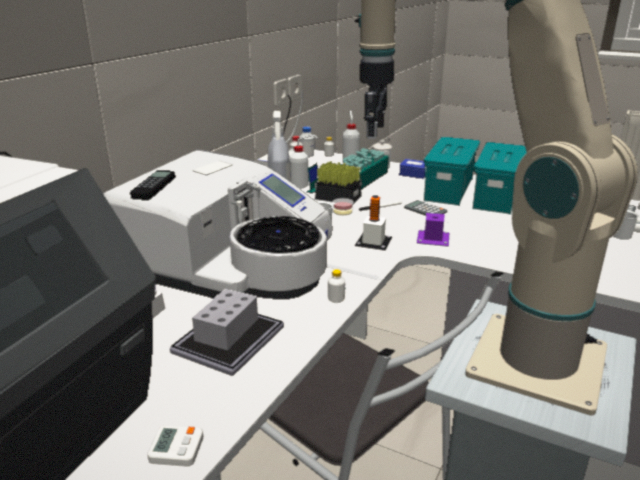

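The probe stands upright in the white stand: the handle is at scene (375,208), as at the start, and the side crop shows the collar seated. The block and bottle show no pixel change, and the gripper is clear. Handing in.

```bash
python3 -c "
from cell import ctrl
print(ctrl.finish_job())"
```

```text
the job is handed in; nothing more can be done
None
```

The job is done and handed in at about 29 s of the 72 s allowed. I took the probe from the white stand and made the three touches in order: front right, front left, then the middle of the left end. Each was held for about half a second at no more than 4 N.

**Block position:** the touches put the block's centre at about (524.9, 196.8) mm, turned 0.076 rad. That is about 11 mm to the rear of the base centre and 9 mm to its right. The camera measurement agreed to about 1 mm.

**Plunger:** I pushed it down to its hard stop, with the force reaching about 13 N. After lifting out, the wrist picture showed the brass plunger in the rear left well, but I did not measure how far it had sprung back.

**Last checks:**
- **Probe:** it is upright in its stand with the collar seated, and the gripper is open and about 150 mm clear above it.
- **Block and bottle:** the scene view shows no pixel change from the start.
- **Beaker:** I never went near it, but I did not compare it separately.
- **Tool tilt:** the tool drifted about 0.03 rad while carrying the probe. The probe went back in without trouble, and the only contact was about 9 N as the collar landed.

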